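Rock a stuck tube block off its heater and chill it

ROBOT

A 7-joint arm with a two-finger parallel gripper is mounted at the origin on the work surface. World frame = base frame: x ahead of the robot, y to its left, z up, the work surface at z = 0. Lengths are in m, angles in degrees, forces in N, time in s.
With the tool pointing down it reaches from about 0.425 to 0.875 m from the base axis. Payload 9.9 kg.
Tool frame: the origin (TCP) lies between the finger pads; the fingertips stand manip.tip_extent ahead of it and the grasp point (between the pads) lies 6 mm ahead of it (manip.tip_extent is the distance from the TCP to the fingertips, in m); y points along the fingers, z is the direction in which the jaws open and shut, and the axes are right-handed (so a half turn about y gives the same grasp; the last joint's range is limited). The gripper opens to 85 mm and grips with 20 to 120 N. Pads are 22 mm wide; open, the fingers measure 114 mm over their backs; the gripper's body (76 mm by 85 mm) begins 54 mm behind the grasp point. The pads swing forward as they close: fully open they stand 13 mm farther back than shut.
Start: joints at [69.167, 32.985, 1.427, 82.34, -0.859, 64.687, -3.237], TCP at [0.186, -0.649, 0.216] pointing down, gripper open.
Joint ranges: [-157.87, 157.87], [-19.46, 123.44], [-87.15, 90], [11.01, 140.99], [-62.26, 242.26], [9.8, 113.94], [-161.44, 161.44]. Speed limits (degrees/s): [127.2, 127.2, 172.46, 172.46, 180, 180, 180].

INTERFACE

Orientations are given as [roll, pitch, yaw] about the fixed x, y, z axes, in that order (R = Rz(yaw) Ry(pitch) Rx(roll)).
In Python, from station import manip, jaws, planner, eyes, sign_off, telemetry gives the robot as it stands. Calls block until the motion is done:
- manip.move_pose(position, orientation): joint-space move of the TCP to a pose.
- manip.movel(position, attitude=None, v=0.15): straight line of the TCP; attitude=None keeps the orientation; v is the mean speed in m/s.
- manip.movej(angles): joint-space move.
- jaws.grip(opening, newtons=None): opening from 0.0 (shut) to 1.0 (fully open); newtons is the grip in N (None keeps the last); returns when the fingers have stopped.
- manip.pause(seconds).
- planner.ik(position, orientation): joint angles nearest the present ones, or None.
- eyes.snapshot(name): name is "scene" or "top" or "wrist"; returns the picture (400x640x3 uint8, red, green, blue); there is no depth.
- eyes.get_calibration(name): a dict with "fov_y" (degrees; the focal length in pixels is half the picture's height over the tangent of half this angle, whatever the lens; pixels are square), "cx", "cy" (the principal point, pixels), "k1" (the pictures are not rectified: a ray, as slopes to the right and down, at radius r is drawn at 1 + k1 r^2 times it, then the intrinsics apply), "position" and "orientation" of the camera in the world; the wrist camera has in their place "T_tool_cam" (4x4, takes a point from camera to tool coordinates, whose origin is the TCP and whose axes are the tool frame's). Camera axes: x right, y down, z forward; pixel columns grow to the right and rows downward; lengths in m; the calibration is good to about 2 mm. A picture is of the moment at which its call begins: read the wrist's pose just before it. get_calibration takes no time and is no camera call.
A pose or a line that the arm cannot do raises manip.IKError and nothing moves.
- sign_off(): hands the job in, once; it reports no verdict.
Trained networks look in the newest picture that a camera, given by its name, has taken for a name from the list of things; names that differ only in an ending like _2 or _b are one class to them, and where a whole thing is asked for, a point or a joint stands for the part that bears it (a point fixed in the world has none). Each returns a list of dicts, best first, with "p" (0 to 1); they miss things now and then, are a little off and sometimes report something else, mostly with a low value. They report only what shows in the picture. A call takes as long as a camera call. They do not tell look-alikes from the thing itself.
- eyes.regions_of(label, camera): "pixels" (400x640 bool, what is visible of it) and "location" ([row, column] in pixels, amid what is visible of it).
- eyes.mark_of(label, camera): "location" ([row, column] in pixels: a listed point, or the origin of a listed thing).
Readings, each from a call of its own:
- telemetry.current_t(): time.
- telemetry.current_joint_pos(): joint angles.
- telemetry.current_qvel(): joint speeds.
- telemetry.current_effort(): joint torques, N m.
- telemetry.current_eef_pos(): TCP position.
- telemetry.current_ee_rot(): TCP orientation.
- telemetry.current_contact_force(): force on the tool from outside, world axes, zero at the start.
- telemetry.current_moment(): the same for the moment, N m.
- telemetry.current_width(): opening from 0.0 (shut) to 1.0 (fully open).
Only numpy, scipy, OpenCV 4.12 (cv2) and the standard library are available. Lean on these libraries where they do the work, as an engineer would, in place of code of your own. Each camera call takes 0.05 s, during which the arm holds its last target. There are 200 camera calls.

TASK

The incubation is over: take the aluminium tube block off the dry block heater and set it fully home on both pins of the cooling dock, level, and let go. It sits tight on the heater's two sprung pins, so ease it up by its handle, rocking it gently from side to side, a few degrees each way, along the line of the pins: do not lift, tip or drag the heater, do not lever the block over in one go, do not drop it onto the dock, and leave the tip box, tube rack, bottle and beaker standing around them where they are.

Things in the scene. Friction and masses are not known exactly. Their poses are not given: they have to be found in the camera images.
- block: aluminium tube block with capped tubes in its top and a lifting handle, 0.4 to 0.6 kg, 80 (x) by 100 (y) by 45 mm high. Origin: centre of the underside. Two holes in the underside at y = -25 and +25 mm, each 12 (x) by 14 (y) mm, 28 mm deep. It starts on the heater, axes along the heater's; it may go on the dock either way round.
- block_grip (a point): centre of the handle's black grip bar, 110 mm above the block's underside. The bar runs along the block's x, 79 mm long, 16 mm thick (y), 28 mm high; at both ends (x = -36 and +36 mm) flat steel uprights 7 mm thick carry it; below it 43 mm are free above the tube caps. Site axes are the block's.
- heater: white block heater, dark panel on its -x face, 170 (x) by 200 (y) by 50 mm, 1.5 kg, loose on feet. Origin: centre of underside. A straight pull on the block lifts it too: each pin holds with 10 to 13 N of dry friction. Rocking the block about its x axis (0.1 to 0.15 rad each way, 0.2 at most; one pin slides up, the other down) cancels it. It tips at a moment of about 1.4 N m.
- heater_seat (a point): centre of the top of the heater's raised plate, 58 mm above the bench, 80 (x) by 64 (y) mm, 8 mm above the housing (the block overhangs it 18 mm at each y end). Two sprung pins, 12 mm over the leaves (along x), 26 mm high, at y = -25 and +25 mm, grip over their lower 22 mm: the block is free when its underside is 23 mm up. Axes are the heater's.
- dock: grey finned cooling dock, fixed to the bench, 130 mm (its x) by 150 mm (its y). Origin: centre of its underside on the bench.
- dock_seat (a point): centre of the dock's seat, the top of its raised aluminium plate (80 by 64 mm), 44 mm above the bench. Two plain bullet-nosed pins, 9 mm in diameter and 16 mm high, stand on it at y = -25 and +25 mm. The block is home when its underside lies on this plate with a pin in each hole; the play is 1.5 mm each way in x and 2.5 mm in y. Axes are the dock's.
- tip_box: closed pipette-tip box, black with a dark purple lid, 88 by 125 by 60 mm, behind the heater; bystander. Origin: centre of its underside.
- tube_rack: green tube rack, 130 by 62 by 45 mm, between heater and dock; bystander. Origin: centre of its underside.
- wash_bottle: white wash bottle with an orange cap and spout, 60 mm in diameter, 152 mm high, in front of the dock (robot's side); bystander. Origin: centre of its underside.
- beaker: clear plastic beaker, 72 mm in diameter, 85 mm high, behind the dock; bystander. Origin: centre of its underside.
There are look-alikes about, which are no part of the job. Leave any red or yellow look-alike of the dock alone.

How it is judged:
By the outcome, as a careful person would: the job done as asked, in the order asked, and still so for the second after the job is handed in, with the robot touching nothing.
It also fails if it takes over 58 s, if anything falls off the work surface, if the arm or the gripper's body presses on something with over 40 N, if the wrist force passes 120 N, or if a joint passes its speed limit or range.

## Working session

There is one attempt and no reset: what is moved stays moved. The work goes in short steps, each a Python script; the robot and the scene stay as the last script left them, time stands still between calls to the robot, and variables do not carry over. Pictures are saved under pics/ and viewed, about 8 in all and at most 12, crops included, and the job is handed in when it is done.

```bash
ls; mkdir -p pics; cat > h.py <<'E'
import numpy as np, cv2
from scipy.spatial.transform import Rotation as R
from station import manip, jaws, planner, eyes, sign_off, telemetry
def rpy(M): return R.from_matrix(M).as_euler('xyz',degrees=True)
def campose(name):
    c=eyes.get_calibration(name)
    if 'T_tool_cam' in c:
        T=np.eye(4);T[:3,:3]=R.from_euler('xyz',telemetry.current_ee_rot(),degrees=True).as_matrix();T[:3,3]=telemetry.current_eef_pos()
        T=T@np.array(c['T_tool_cam'])
    else:
        T=np.eye(4);o=np.array(c['orientation']);T[:3,:3]=o if o.shape==(3,3) else R.from_euler('xyz',o,degrees=True).as_matrix();T[:3,3]=c['position']
    f=200/np.tan(np.radians(c['fov_y']/2))
    return c,T,f
def to_plane(name,rc,z,P=None):
    c,T,f=P or campose(name)
    d=np.array([(rc[1]-c['cx'])/f,(rc[0]-c['cy'])/f]);u=d.copy()
    for _ in range(20): u=d/(1+c['k1']*(u@u))
    v=T[:3,:3]@np.r_[u,1]
    return T[:3,3]+v*(z-T[2,3])/v[2]
def proj(name,X,P=None):
    c,T,f=P or campose(name)
    p=T[:3,:3].T@(np.array(X)-T[:3,3]);u=p[:2]/p[2];u=u*(1+c['k1']*(u@u))
    return np.array([u[1]*f+c['cy'],u[0]*f+c['cx']])
def snap(name,fn=None):
    P=campose(name);im=eyes.snapshot(name)
    if fn: cv2.imwrite('pics/'+fn,im[:,:,::-1])
    return im,P
E
python3 - <<'E'
from h import *
Z={'block_grip':.168,'heater_seat':.058,'dock_seat':.044,'block':.058,'heater':0,'dock':0,'tip_box':0,'tube_rack':0,'wash_bottle':0,'beaker':0}
print(manip.tip_extent,telemetry.current_t(),telemetry.current_ee_rot())
for n in ('top','scene'):
    im,P=snap(n,n+'.png'); print(n,P[0])
    for k,z in Z.items():
        for d in eyes.mark_of(k,n)[:3]: print(n,k,round(d['p'],2),np.round(d['location'],1),np.round(to_plane(n,d['location'],z,P)[:2],4))
print(telemetry.current_t())
E
```

```text
pics
0.025 0.0 [-9.00946608e+01 -5.04572911e-03 -1.63967751e+02]
top {'fov_y': 44.6583933770531, 'cx': 312.5480680865208, 'cy': 204.74122809859313, 'k1': -0.13609671586929, 'position': array([0.33946696, 0.08843253, 1.29555258]), 'orientation': array([-174.29675256,   -0.75686709,  -89.142262  ])}
top block_grip 0.64 [176.8 425.9] [ 0.5231 -0.1921]
top heater_seat 0.63 [184.6 413.2] [ 0.5199 -0.1858]
top dock_seat 0.77 [190.9 262. ] [0.4986 0.2053]
top dock_seat 0.73 [217.3 176.8] [0.4262 0.4256]
top dock_seat 0.71 [310.  213.7] [0.1906 0.322 ]
top block 0.75 [183.5 415.6] [ 0.5229 -0.1921]
top heater 0.75 [184.7 407.5] [ 0.5278 -0.1829]
top dock 0.8 [181.5 262. ] [0.5297 0.2101]
top dock 0.57 [217.8 184.5] [0.4283 0.4163]
top dock 0.45 [175.7 425.2] [ 0.5535 -0.232 ]
top tip_box 0.68 [187.1 260.3] [0.5144 0.2142]
top tip_box 0.63 [123.5 418.3] [ 0.6989 -0.2149]
top tube_rack 0.92 [206.5 337.6] [0.4655 0.0062]
top tube_rack 0.72 [233.7 253.6] [0.3891 0.2289]
top tube_rack 0.17 [184.9 407. ] [ 0.5272 -0.1816]
top wash_bottle 0.79 [233.6 255.5] [0.3895 0.2239]
top beaker 0.95 [135.8 27
[... 328 characters left out ...]
heater_seat 0.67 [219.  243.7] [ 0.5261 -0.1824]
scene dock_seat 0.93 [225.7 372.4] [0.5101 0.2121]
scene dock_seat 0.75 [220.9 244.3] [ 0.5202 -0.1837]
scene dock_seat 0.59 [209.9 442.9] [0.421  0.4363]
scene block 0.78 [220.2 238.7] [ 0.5326 -0.1965]
scene block 0.39 [234.5 371.7] [0.5614 0.2092]
scene heater 0.97 [230.1 244.8] [ 0.5171 -0.1887]
scene dock 0.81 [222.  440.4] [0.4312 0.4347]
scene dock 0.71 [173.7 399.8] [0.1852 0.3155]
scene tip_box 0.77 [272.9 223.6] [ 0.6919 -0.2108]
scene tube_rack 0.6 [222.1 308.3] [0.4651 0.0083]
scene wash_bottle 0.84 [205.  373.7] [0.3656 0.2193]
scene wash_bottle 0.56 [236.1 371.3] [0.5119 0.2117]
scene beaker 0.57 [269.6 363.5] [0.6478 0.1897]
1.1
```

```bash
python3 -c "
import cv2
a=cv2.imread('pics/top.png')[90:300,130:500];b=cv2.imread('pics/scene.png')
cv2.imwrite('pics/v1.png',cv2.resize(a,(800,454),interpolation=cv2.INTER_CUBIC))
cv2.imwrite('pics/v2.png',cv2.resize(b[140:320,180:480],(800,480),interpolation=cv2.INTER_CUBIC))"
```

```text
(no output)
```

View pics/v1.png

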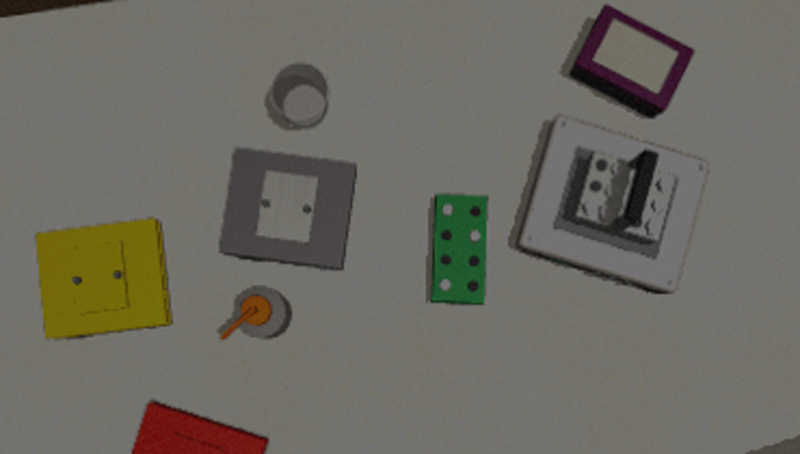

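View pics/v2.png

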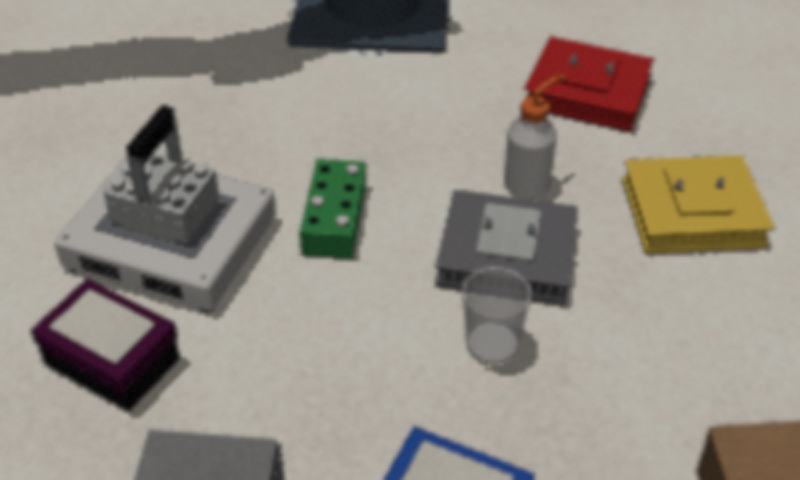

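The top view shows the grey dock's seat near top-image pixel (191,262), with yaw about -7°. The heater and block are near (184,412), yaw about -16°. The yellow and red docks are the decoys. Next I look from near with the wrist camera, dock first and then block.

```bash
python3 - <<'E'
from h import *
T=np.array(eyes.get_calibration('wrist')['T_tool_cam']);print(np.round(T,3),eyes.get_calibration('wrist')['fov_y'])
def look(p,yaw,h):
    # try TCP so that camera axis hits p, tool down
    for y in (yaw,yaw+180,):
        M=R.from_euler('xyz',[-90,0,y],degrees=True).as_matrix()
        C=M@T[:3,:3]; ax=C[:,2]; off=M@T[:3,3]
        cz=h+off[2]; cam=np.array([*p[:2],p[2]])-ax*(cz-p[2])/(-ax[2])
        pos=cam-off; q=planner.ik(pos,[-90,0,y]); print(y,np.round(pos,3),None if q is None else np.round(q,0))
        if q is not None: return pos,[-90,0,y]
for nm,p,yaw,h,ks in (('dock',(.503,.208,.05),-6.6,.33,[('dock_seat',.044)]),('block',(.523,-.192,.12),-15.8,.38,[('block_grip',.168),('heater',0),('block',.058)])):
    pos,o=look(p,yaw,h); manip.move_pose(pos,o)
    im,P=snap('wrist',f'w_{nm}.png'); np.save(f'P_{nm}.npy',P[1])
    for k,z in ks:
        for d in eyes.mark_of(k,'wrist')[:2]: print(k,round(d['p'],2),np.round(d['location'],1),np.round(to_plane('wrist',d['location'],z,P)[:2],4))
    print(telemetry.current_t())
E
```

```text
[[ 0.     0.95   0.314 -0.082]
 [-0.    -0.314  0.95  -0.159]
 [ 1.    -0.     0.    -0.001]
 [ 0.     0.     0.     1.   ]] 65.70554538009165
-6.6 [0.44  0.216 0.33 ] [ 17.  21. -68.  97.  20.  76.  28.]
dock_seat 0.86 [197.9 322.6] [0.5117 0.203 ]
dock_seat 0.85 [118.5 475.9] [0.4197 0.4314]
4.375
-15.8 [ 0.469 -0.176  0.38 ] [ 63.  21. -69.  90.  19.  83.  67.]
block_grip 0.95 [202.  322.1] [ 0.5183 -0.1919]
heater 0.69 [ 19.8 557.6] [0.3832 0.2299]
block 0.56 [182.3 327.8] [ 0.5258 -0.1858]
6.0417
```

```bash
python3 -c "
import cv2,numpy as np
a=cv2.imread('pics/w_dock.png')[100:300,200:450];b=cv2.imread('pics/w_block.png')[60:360,140:500]
a=cv2.resize(a,(750,600),interpolation=cv2.INTER_CUBIC);cv2.imwrite('pics/v3.png',a)
cv2.imwrite('pics/v4.png',cv2.resize(b,(720,600),interpolation=cv2.INTER_CUBIC))"
```

```text
(no output)
```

View pics/v3.png

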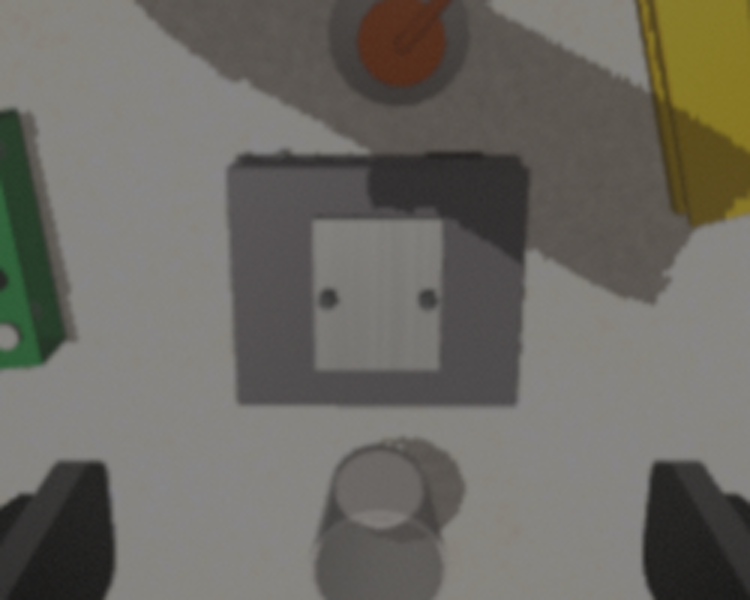

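View pics/v4.png

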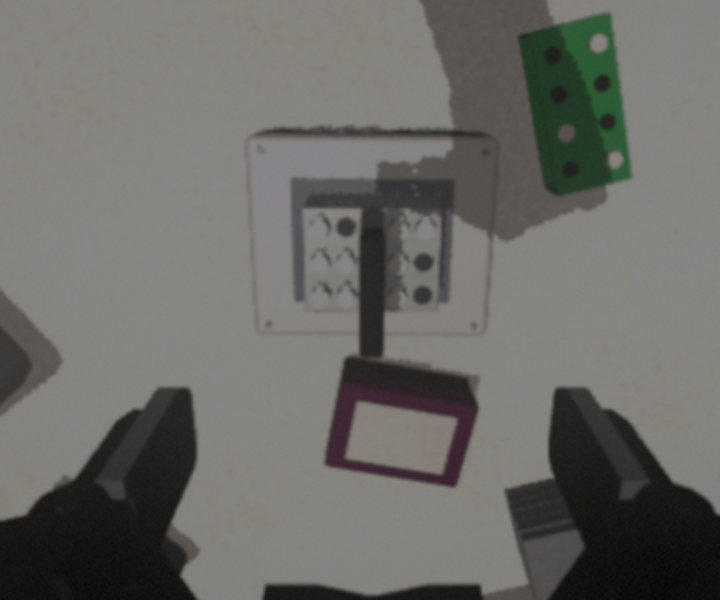

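The dock view shows the pins at wrist pixels (199.5,309.5) and (199.5,342.5), with the plate square to the view. In the block view the bar's top face runs over rows 178.5 to 237.5 at column 325.7, square to the heater. The neighbours are clear of the fingers. Next I compute positions.

```bash
python3 - <<'E'
from h import *
c=eyes.get_calibration('wrist');f=200/np.tan(np.radians(c['fov_y']/2))
Pd=(c,np.load('P_dock.npy'),f);Pb=(c,np.load('P_block.npy'),f)
g=lambda P,r,cc,z:to_plane('wrist',(r,cc),z,P)[:2]
yaw=lambda v:np.degrees(np.arctan2(-v[0],v[1]))
a,b=g(Pd,199.5,309.5,.053),g(Pd,199.5,342.5,.053); print('pins',a,b,(a+b)/2,np.linalg.norm(b-a),yaw(b-a))
s=[g(Pd,r,q,.044) for r,q in((172.7,304.3),(172.7,347),(223.5,304.7),(223.5,346.7))]; print('seat',np.mean(s,0),yaw(s[1]-s[0]),np.linalg.norm(s[2]-s[0]))
# bar from images: dark threshold, local
im=cv2.imread('pics/w_block.png').max(2); 
for r in range(184,234,8):
    row=im[r,310:345].astype(int); print(r,310+np.where(row<60)[0][[0,-1]] if (row<60).any() else row)
p,q=g(Pb,178.5,325.7,.182),g(Pb,237.5,325.7,.182); print('bar',(p+q)/2,np.linalg.norm(p-q),np.degrees(np.arctan2(*(q-p)[::-1])))
# block top corners v4
s=[g(Pb,60+y/2,140+x/2,.103) for x,y in((302,207),(441,207),(304,309),(437,309))]; print('block',np.mean(s,0),yaw(s[1]-s[0]),yaw(s[3]-s[2]),np.linalg.norm(s[1]-s[0]),np.linalg.norm(s[2]-s[0]))
s=[g(Pb,60+y/2,140+x/2,.05) for x,y in((247,139),(497,137),(257,333),(486,333))]; print('heater',np.mean(s,0),yaw(s[1]-s[0]),yaw(s[3]-s[2]),np.linalg.norm(s[1]-s[0]),np.linalg.norm(s[2]-s[0]))
E
```

```text
pins [0.50888669 0.1838082 ] [0.51461546 0.23260166] [0.51175108 0.20820493] 0.04912861658940825 -6.696357745937181
seat [0.51367706 0.20748557] -6.697114791310216 0.08156221970875135
184 [321 332]
192 [320 332]
200 [320 332]
208 [320 332]
216 [320 330]
224 [320 330]
232 [320 330]
bar [ 0.52344592 -0.18862571] 0.07772364912356657 -15.691373392749627
block [ 0.52324281 -0.18888162] -15.6884161767853 -15.693329351923209 0.09973523183982093 0.07876710630309396
heater [ 0.52372492 -0.18842931] -15.232642944491744 -15.694957988043397 0.19453802148365293 0.16464968924225223
```

```bash
cat >> h.py <<'E'
C0=np.array([.5234,-.1887,.058]); Y0=-15.7
def tcp(c,yaw,th=0.,zr=0.,h=0.):
    """TCP pose for block underside centre pose: rotation th about block x about a point h above underside centre"""
    B=R.from_euler('xyz',[np.degrees(th),0,yaw],degrees=True)
    p=np.array(c)+[0,0,zr+h]+B.apply([0,0,.116-h])
    return p,(B*R.from_euler('x',-90,degrees=True)).as_euler('xyz',degrees=True)
def fm(tag=''): print(tag,round(telemetry.current_t(),2),'F',np.round(telemetry.current_contact_force(),1),'M',np.round(telemetry.current_moment(),2),'p',np.round(telemetry.current_eef_pos(),4),'rot',np.round(telemetry.current_ee_rot(),1))
E
python3 - <<'E'
from h import *
p,o=tcp(C0,Y0); print(p,o)
for y in (-6.7,173.3):
  for dz in(0,.1):
    q=planner.ik(tcp([.512,.2075,.044+dz],y)[0],[-90,0,y]);print(y,None if q is None else np.round(q))
q=planner.ik(p,o);print(np.round(q))
manip.move_pose(p+[0,0,.06],o); manip.movel(p); fm('pre')
jaws.grip(0.0,70); fm('grip'); print(telemetry.current_width())
E
```

```text
[ 0.5234 -0.1887  0.174 ] [-90.    0.  -15.7]
-6.7 [  9.  35. -57. 104.  34.  60.  22.]
-6.7 [ 14.  31. -65.  96.  29.  72.  26.]
173.3 [  -9.   27.  -26.  105.   15.   51. -139.]
173.3 [  -4.   23.  -33.   97.   13.   65. -137.]
[ 52.  35. -59. 103.  34.  62.  55.]
pre 7.27 F [-0.2  0.2  0.6] M [-0.04 -0.02  0.04] p [ 0.524  -0.1888  0.1754] rot [-90.   -0.1 -15.7]
grip 8.03 F [ 0.3 -0.3  0. ] M [-0.01  0.04 -0.04] p [ 0.5234 -0.1887  0.174 ] rot [-90.    0.  -15.7]
0.002037226250672162
```

The jaws shut completely, so the bar was missed. I'm looking before doing anything else.

```bash
python3 - <<'E'
from h import *
im,P=snap('wrist','w3.png'); s,_=snap('scene','s3.png')
a=cv2.resize(im[:,:,::-1],(560,350)); b=cv2.resize(s[150:300,170:330,::-1],(373,350),interpolation=cv2.INTER_CUBIC)
cv2.imwrite('pics/v5.png',cv2.resize(np.hstack([a,b]),(800,300)))
fm()
E
```

```text
8.13 F [-0.8 -0.4  0.4] M [-0.01 -0.01  0.02] p [ 0.5234 -0.1887  0.174 ] rot [-90.    0.  -15.7]
```

View pics/v5.png

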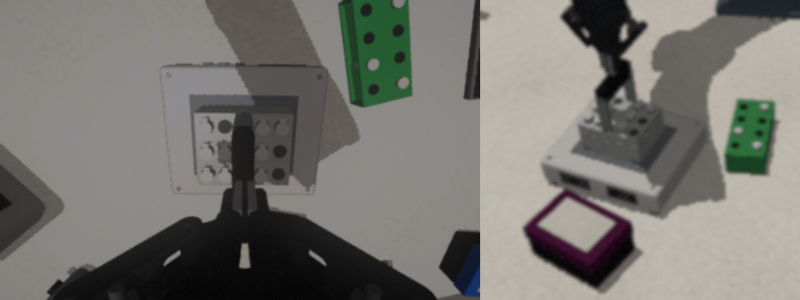

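```bash
python3 - <<'E'
from h import *
P=campose('wrist');S=campose('scene')
p=np.array(telemetry.current_eef_pos());M=R.from_euler('xyz',telemetry.current_ee_rot(),degrees=True).as_matrix()
for n,l in(('tcp',0),('tip',.025),('back',-.02)):
    X=p+M@[0,l,0];print(n,X.round(3),proj('wrist',X,P).round(1),proj('scene',X,S).round(1))
bx=np.array([np.cos(np.radians(Y0)),np.sin(np.radians(Y0)),0])
for d in(-.0395,0,.0395):
    X=np.array([*C0[:2],.182])+bx*d;print('bar',d,proj('wrist',X,P).round(1),proj('scene',X,S).round(1))
print(telemetry.current_width())
a=cv2.imread('pics/w3.png')[130:310,230:420];b=cv2.imread('pics/s3.png')[150:260,190:290]
cv2.imwrite('pics/v6.png',np.hstack([cv2.resize(a,(422,400),interpolation=2),cv2.resize(b,(364,400),interpolation=2)]))
E
```

```text
tcp [ 0.523 -0.189  0.174] [241.1 323.8] [189.3 236.5]
tip [ 0.523 -0.189  0.149] [223.5 324.1] [195.9 237.7]
back [ 0.523 -0.189  0.194] [259.1 323.6] [184.  235.5]
bar -0.0395 [177.7 323.6] [179.2 242.8]
bar 0 [247.9 323.7] [187.2 236.1]
bar 0.0395 [308.2 323.9] [195.6 229.2]
0.0012224409260322348
```

View pics/v6.png

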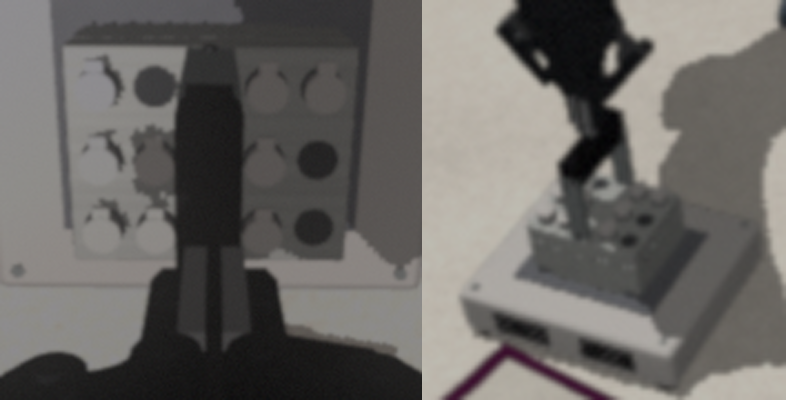

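The fingers stand closed on top of the bar rather than either side of it: the tips show near wrist row 241, where the bar top's centre is predicted at row 248. I'll check the hand's actual height by solving the camera pose from the block's known geometry.

```bash
python3 - <<'E'
from h import *
c=eyes.get_calibration('wrist');f=200/np.tan(np.radians(c['fov_y']/2));print(f,c['cx'],c['cy'],c['k1'])
Bz=R.from_euler('z',Y0,degrees=True)
W=lambda x,y,z:Bz.apply([x,y,0])+[C0[0],C0[1],z]
def camsolve(uv,X):
    from scipy.optimize import least_squares
    T0=campose('wrist')[1] if tag=='near' else np.load('P_block.npy')
    def res(d):
        T=T0.copy();T[:3,3]+=d[:3];T[:3,:3]=R.from_rotvec(d[3:]).as_matrix()@T[:3,:3]
        return np.r_[np.concatenate([proj('',x,(c,T,f))-u for x,u in zip(X,uv)]),d[3:]*100]
    r=least_squares(res,np.zeros(6));print(tag,'init px',np.round(res(np.zeros(6))[:-3].reshape(-1,2),1).tolist(),'d mm',(r.x[:3]*1e3).round(1),'deg',np.degrees(r.x[3:]).round(2),'rms',np.sqrt(np.mean(r.fun**2)).round(2))
# +y is right in picture
s=lambda k,x0,y0,L:[(y/k+y0,x/k+x0) for x,y in L]
tag='near'; k=2.22
uv=s(k,230,130,[(65,45),(357,45),(75,258),(345,258),(177,85),(242,85)])
X=[W(-.04,-.05,.103),W(-.04,.05,.103),W(.04,-.05,.103),W(.04,.05,.103),W(-.0395,-.008,.182),W(-.0395,.008,.182)]
camsolve(uv,X)
tag='far'; uv=s(2,140,60,[(302,207),(441,207),(304,309),(437,309),(360,237),(384,237),(359,355),(383,355)])
X=X+[W(.0395,-.008,.182),W(.0395,.008,.182)]
camsolve(uv,X)
E
```

```text
309.712398959342 325.8660616322323 194.8507841051758 -0.024602948865574764
near init px [[-1.0, -2.0], [-1.0, 0.5], [-0.6, 0.2], [-0.7, -0.5], [9.4, -2.1], [9.4, 0.4]] d mm [ 9.7 -3.2  5.5] deg [0.69 2.48 0.09] rms 1.43
far init px [[-0.4, -0.2], [-0.3, -0.0], [0.4, 0.6], [0.4, 0.1], [-0.5, -1.1], [-0.5, 0.3], [0.4, -0.2], [0.4, 0.4]] d mm [-2.5 -0.5  3.3] deg [ 0.07 -0.17  0.16] rms 0.34
```

```bash
python3 - <<'E'
from h import *
c,_,f=campose('wrist');T=np.array(c['T_tool_cam'])
for z,lab in((0,'shut'),(.0425,'open')):
  for x in(-.011,0,.011):
    print(lab,x,[(y,*proj('',[x,y*1e-3,z],(c,T,f)).round(0)) for y in(-30,-20,-10,0,12,25)])
E
```

```text
shut -0.011 [(-30, np.float64(249.0), np.float64(323.0)), (-20, np.float64(240.0), np.float64(324.0)), (-10, np.float64(231.0), np.float64(324.0)), (0, np.float64(223.0), np.float64(324.0)), (12, np.float64(215.0), np.float64(324.0)), (25, np.float64(207.0), np.float64(324.0))]
shut 0 [(-30, np.float64(270.0), np.float64(323.0)), (-20, np.float64(259.0), np.float64(324.0)), (-10, np.float64(250.0), np.float64(324.0)), (0, np.float64(241.0), np.float64(324.0)), (12, np.float64(232.0), np.float64(324.0)), (25, np.float64(223.0), np.float64(324.0))]
shut 0.011 [(-30, np.float64(289.0), np.float64(324.0)), (-20, np.float64(278.0), np.float64(324.0)), (-10, np.float64(267.0), np.float64(324.0)), (0, np.float64(258.0), np.float64(324.0)), (12, np.float64(248.0), np.float64(324.0)), (25, np.float64(239.0), np.float64(324.0))]
open -0.011 [(-30, np.float64(249.0), np.float64(415.0)), (-20, np.float64(239.0), np.float64(409.0)), (-10, np.float64(231.0), np.float64(404.0)), (0, np.float64(223.0), np.float64(400.0)), (12, np.float64(215.0), np.float64(395.0)), (25, np.float64(207.0), np.float64(391.0))]
open 0 [(-30, np.float64(270.0), np.float64(412.0)), (-20, np.float64(259.0), np.float64(407.0)), (-10, np.float64(250.0), np.float64(403.0)), (0, np.float64(241.0), np.float64(399.0)), (12, np.float64(232.0), np.float64(394.0)), (25, np.float64(223.0), np.float64(390.0))]
open 0.011 [(-30, np.float64(289.0), np.float64(410.0)), (-20, np.float64(278.0), np.float64(405.0)), (-10, np.float64(267.0), np.float64(401.0)), (0, np.float64(258.0), np.float64(397.0)), (12, np.float64(248.0), np.float64(393.0)), (25, np.float64(239.0), np.float64(389.0))]
```

In the wrist pictures the fingertips lie about 20 mm behind the reported TCP when shut and 34 mm behind when open, where they should be 25 mm ahead. The scene view agrees. The block geometry confirms the arm pose, so the tool point is effectively about 45 mm too far forward. I'll descend further with force guards and grip there.

```bash
sed -i 's/\[0,0,.116-h\]/[0,0,GH-h]/; s/^C0=/GH=.073\nC0=/' h.py; python3 - <<'E'
from h import *
jaws.grip(1.0); fm('open')
p,o=tcp(C0,Y0)
for z in (.16,.145,p[2]):
    manip.movel([p[0],p[1],z],v=.08); F=np.array(telemetry.current_contact_force()); 
    if np.linalg.norm(F)>6: fm('STOP');break
else:
    jaws.grip(0.0,80); fm('grip')
print(telemetry.current_width(),manip.tip_extent)
im,P=snap('wrist','w5.png'); s,_=snap('scene','s5.png')
a=im[130:310,230:420,::-1];b=s[150:260,190:290,::-1]
cv2.imwrite('pics/v7.png',np.hstack([cv2.resize(a,(422,400),interpolation=2),cv2.resize(b,(364,400),interpolation=2)]))
E
```

```text
open 8.92 F [-0.1 -0.6  0.1] M [ 0.01 -0.02  0.03] p [ 0.5234 -0.1887  0.174 ] rot [-90.    0.  -15.7]
grip 10.54 F [-0.9 -4.4  3.9] M [-0.83  0.33 -0.03] p [ 0.5233 -0.1895  0.1312] rot [-90.1  -0.  -15.7]
0.1770478263638371 0.025
```

View pics/v7.png

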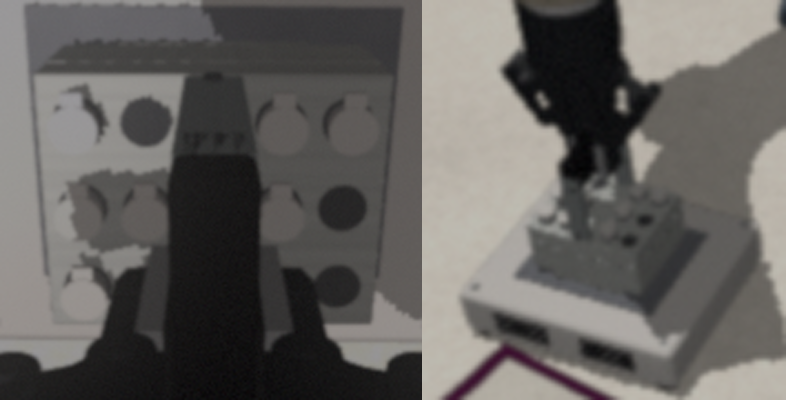

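Now it is a real grip: width 0.18 matches the 16 mm bar, both pads flank it and the heater hasn't moved. Next comes rocking with a small rise, watching the forces.

```bash
sed -i 's/^C0=.*; Y0/C0=np.array([.5233,-.1893,.058]); Y0/' h.py; python3 - <<'E'
from h import *
def go(th,z,tag):
    h=max(0,(.022-z)/2) if z>.0045 else 0
    p,o=tcp(C0,Y0,th,z,h); manip.movel(p,o,v=.03); fm(f'{tag} th={th} z={z*1e3:.1f} cmd {p.round(4)} |')
go(.06,.0018,'a'); go(.11,.0035,'b'); go(-.11,.0050,'c'); go(.11,.0065,'d')
E
```

```text
a th=0.06 z=1.8 cmd [ 0.5221 -0.1935  0.1327] | 10.97 F [-0.9  1.6  4.4] M [ 0.48  0.34 -0.  ] p [ 0.5222 -0.1925  0.1329] rot [-86.4   0.  -15.7]
b th=0.11 z=3.5 cmd [ 0.5211 -0.197   0.1341] | 11.25 F [-1.3  5.   3.6] M [1.65 0.24 0.03] p [ 0.5213 -0.1949  0.1344] rot [-83.5   0.  -15.7]
c th=-0.11 z=5.0 cmd [ 0.5252 -0.1825  0.1356] | 11.91 F [-0.5  5.1 -6.3] M [ 1.1   0.05 -0.03] p [ 0.525  -0.1816  0.135 ] rot [-96.1   0.1 -15.7]
d th=0.11 z=6.5 cmd [ 0.5214 -0.1962  0.1371] | 12.53 F [-1.   1.2 -6.9] M [0.19 0.24 0.02] p [ 0.5207 -0.1975  0.1367] rot [-83.6   0.  -15.9]
```

```bash
python3 - <<'E'
from h import *
z=.0065;s=-1
while z<.0255:
    z+=.0025; th=.11*s; s=-s
    h=max(0,(.022-z)/2); p,o=tcp(C0,Y0,th,z,h); manip.movel(p,o,v=.03)
    F=telemetry.current_contact_force()
    fm(f'th={th} z={z*1e3:.1f} dz {1e3*(telemetry.current_eef_pos()[2]-p[2]):.1f}')
    if F[2]<-14: print('STOP');break
else:
    p,o=tcp(C0,Y0,0,.028); manip.movel(p,o,v=.05); fm('level')
im,_=snap('scene','s6.png');cv2.imwrite('pics/v8.png',cv2.resize(im[140:280,170:310,::-1],(500,500),interpolation=2))
E
```

```text
th=-0.11 z=9.0 dz 0.2 13.18 F [-0.1  5.  -6. ] M [ 1.41  0.35 -0.07] p [ 0.5256 -0.1813  0.1398] rot [-96.2  -0.  -15.7]
th=0.11 z=11.5 dz 0.1 13.82 F [-0.8  1.  -4.3] M [0.57 0.3  0.14] p [ 0.521  -0.1979  0.1422] rot [-83.6  -0.  -15.9]
th=-0.11 z=14.0 dz 0.1 14.48 F [-1.8  2.7 -5. ] M [ 0.94  0.39 -0.08] p [ 0.5255 -0.1818  0.1447] rot [-96.2  -0.  -15.7]
th=0.11 z=16.5 dz -0.2 15.15 F [-0.7  2.3 -8. ] M [0.44 0.25 0.07] p [ 0.5207 -0.1979  0.1468] rot [-83.6   0.  -15.8]
th=-0.11 z=19.0 dz 0.2 15.82 F [-1.5  2.  -2.9] M [1.13 0.37 0.01] p [ 0.5257 -0.1814  0.1498] rot [-96.2  -0.  -15.7]
th=0.11 z=21.5 dz -0.3 16.51 F [-0.6 -1.5 -8.2] M [-0.78  0.35  0.02] p [ 0.5207 -0.1981  0.1517] rot [-83.8   0.  -15.8]
th=-0.11 z=24.0 dz 0.1 17.2 F [-0.4 -0.1 -5.1] M [ 0.33 -0.03  0.04] p [ 0.5257 -0.1815  0.1547] rot [-96.3  -0.  -15.7]
th=0.11 z=26.5 dz -0.1 17.89 F [ 0.1  0.4 -5.4] M [-0.26  0.06  0.01] p [ 0.5208 -0.1974  0.1569] rot [-83.7   0.  -15.7]
level 18.21 F [ 0.6 -0.2 -5.9] M [-0.01  0.03  0.01] p [ 0.5243 -0.1864  0.1599] rot [-90.   -0.1 -15.4]
```

View pics/v8.png

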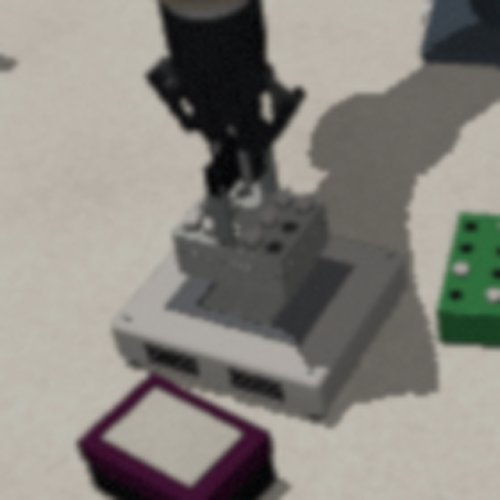

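The block is free: Fz is about -5.5 N, which is its weight, the heater is where it was, and the block is level in the scene view. I carry it over the rack to just above the dock pins.

```bash
cat >> h.py <<'E'
D=np.array([.5122,.2072,.044]); YD=-6.7
E
python3 - <<'E'
from h import *
p,o=tcp(C0,Y0,0,.10); manip.movel(p,o,v=.12); fm('up')
p,o=tcp(D,YD,0,.114); manip.movel(p,o,v=.13); fm('over')
p,o=tcp(D,YD,0,.022); manip.movel(p,o,v=.06); manip.pause(.2); fm('hover')
print(telemetry.current_width())
w,_=snap('wrist','w9.png'); s,_=snap('scene','s9.png');t,_=snap('top','t9.png')
cv2.imwrite('pics/v9.png',np.hstack([cv2.resize(w[60:340,190:470,::-1],(400,400),interpolation=2),cv2.resize(s[190:270,330:410,::-1],(400,400),interpolation=2)]))
E
```

```text
up 19.01 F [-0.8 -0.2 -6.4] M [-0.05  0.02 -0.02] p [ 0.5227 -0.1897  0.2303] rot [-90.    0.1 -15.7]
over 22.21 F [ 0.3  0.5 -4.7] M [ 0.05 -0.05 -0.  ] p [0.5123 0.2068 0.231 ] rot [-90.   -0.   -6.7]
hover 24.09 F [-0.3  0.2 -5.1] M [0.02 0.02 0.  ] p [0.5123 0.2072 0.1392] rot [-90.   -0.   -6.7]
0.17732004849758673
```

View pics/v9.png

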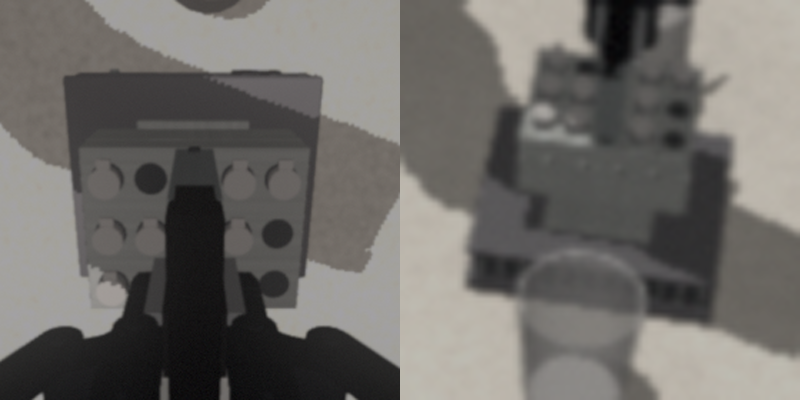

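Block and dock are centred on each other in the wrist crop (columns 195 and 194) and the view is square. I lower it in small steps with a force guard.

```bash
python3 - <<'E'
from h import *
for z in (.017,.014,.011,.008,.005,.0025,.001,0,-.0005):
    p,o=tcp(D,YD,0,z); manip.movel(p,o,v=.02); manip.pause(.1)
    F=np.array(telemetry.current_contact_force()); fm(f'z={z*1e3}')
    if F[2]>3 or np.hypot(*F[:2])>7: print('stop',z); break
E
```

```text
z=17.0 24.74 F [ 0.1 -0.  -5.7] M [ 0.    0.05 -0.02] p [0.5122 0.2073 0.134 ] rot [-90.   -0.   -6.7]
z=14.0 25.14 F [-0.1 -0.8 -6. ] M [-0.02 -0.    0.06] p [0.5122 0.2072 0.131 ] rot [-90.    0.   -6.7]
z=11.0 25.54 F [ 0.1 -0.2 -7. ] M [ 0.03 -0.05 -0.02] p [0.5122 0.2072 0.128 ] rot [-90.    0.   -6.7]
z=8.0 25.94 F [ 0.5  0.4 -5.6] M [-0.03  0.    0.02] p [0.5122 0.2072 0.125 ] rot [-90.    0.   -6.7]
z=5.0 26.34 F [-0.3 -0.  -5.3] M [0.04 0.01 0.04] p [0.5122 0.2072 0.122 ] rot [-90.    0.   -6.7]
z=2.5 26.72 F [ 0.2 -0.1 -5.2] M [-0.03 -0.01  0.01] p [0.5122 0.2072 0.1195] rot [-90.    0.   -6.7]
z=1.0 27.07 F [-0.2 -0.1 -5.3] M [ 0.03 -0.03 -0.03] p [0.5122 0.2072 0.118 ] rot [-90.    0.   -6.7]
z=0.0 27.42 F [-0.8  0.2 -1.9] M [-0.08  0.08  0.01] p [0.5124 0.2073 0.1172] rot [-90.   -0.   -6.7]
z=-0.5 27.77 F [-0.7 -2.1  5.6] M [-0.38  0.39 -0.02] p [0.5124 0.2073 0.1172] rot [-90.   -0.   -6.7]
stop -0.0005
```

It is home: the plate took the load at the expected height with no side force on the way. I release, back off straight up and check.

```bash
python3 - <<'E'
from h import *
p,o=tcp(D,YD,0,0); manip.movel(p,o,v=.02)
jaws.grip(0.6); fm('open'); print(telemetry.current_width())
manip.movel(p+[0,0,.07],o,v=.08); manip.movel(p+[-.06,0,.25],o,v=.15); manip.pause(.3); fm('away')
w,P=snap('wrist','w10.png'); 
for d in eyes.mark_of('block_grip','wrist')[:1]: print('grip',d['p'],to_plane('wrist',d['location'],.154,P))
s,_=snap('scene','s10.png')
for d in eyes.mark_of('block','scene')[:1]: print('blk',d['p'],to_plane('scene',d['location'],.044))
for k in('heater','tip_box','tube_rack','wash_bottle','beaker'):
    for d in eyes.mark_of(k,'scene')[:1]: print(k,round(d['p'],2),np.round(d['location'],1),to_plane('scene',d['location'],0)[:2].round(3))
cv2.imwrite('pics/v10.png',np.hstack([cv2.resize(s[140:320,200:440,::-1],(480,360),interpolation=2),cv2.resize(w[60:360,170:430,::-1],(312,360),interpolation=2)]))
E
```

```text
open 28.46 F [0.3 0.3 0.4] M [-0.02  0.02  0.  ] p [0.5122 0.2073 0.117 ] rot [-90.   -0.   -6.7]
0.5958519882255611
away 31.2 F [ 0.4 -0.  -0.9] M [ 0.01 -0.01 -0.02] p [0.4522 0.2072 0.3667] rot [-90.    0.   -6.7]
grip 0.76 [0.51018807 0.20523253 0.154     ]
blk 0.63 [0.50910137 0.20816305 0.044     ]
heater 0.86 [230.8 246.2] [ 0.52  -0.184]
tip_box 0.7 [277.7 220.5] [ 0.71  -0.215]
tube_rack 0.89 [220.6 305.8] [ 0.459 -0.001]
wash_bottle 0.71 [206.3 376.2] [0.372 0.228]
beaker 0.79 [268.4 364.3] [0.643 0.192]
```

View pics/v10.png

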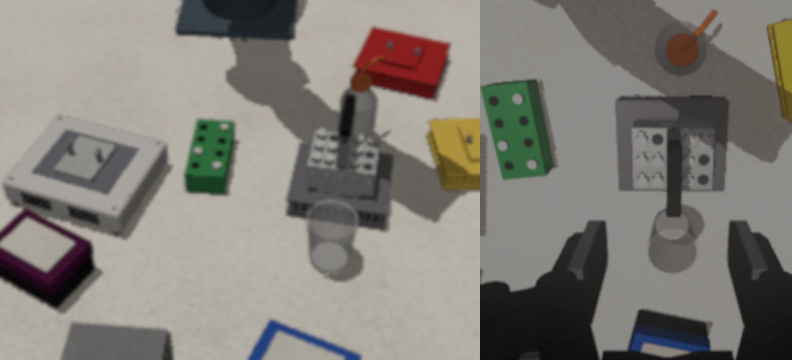

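The block sits level on the grey dock with the gripper clear, and the heater and bystanders look undisturbed. One template match against the first scene picture checks for shifts, then I hand in.

```bash
python3 - <<'E'
from h import *
a=cv2.imread('pics/scene.png');b=cv2.imread('pics/s10.png');ok=True
for k,(r0,r1,c0,c1) in dict(tip_box=(242,294,190,248),heater=(222,258,200,285),rack=(196,238,290,320),bottle_cap=(168,190,368,390),beaker=(252,278,350,380)).items():
    m=cv2.matchTemplate(b[r0-8:r1+8,c0-8:c1+8],a[r0:r1,c0:c1],cv2.TM_CCOEFF_NORMED);_,v,_,l=cv2.minMaxLoc(m);d=(l[0]-8,l[1]-8);print(k,d,round(v,3));ok&=max(map(abs,d))<=1
print(ok)
if ok: sign_off(); print('signed',telemetry.current_t())
E
```

```text
tip_box (0, 0) 0.999
heater (0, 0) 0.949
rack (0, 0) 1.0
bottle_cap (0, -1) 0.925
beaker (0, 0) 1.0
True
the job is handed in; nothing more can be done
the job is handed in; nothing more can be done
```

The block is home on both pins of the grey cooling dock, level and released, and the job is handed in. It took about 31 s of the 58 s.

**Missed first grasp:** the first grip closed on nothing. The pictures showed the fingertips about 45 mm farther back than the stated tool point. I went lower with force guards and got a proper grip, with the opening matching the 16 mm bar.

**Lift:** I rocked the block about ±0.11 rad with a 1.5–2.5 mm rise per swing. The largest downward pull read at the ends of the swings was about 8 N, mostly the block's own weight, and the heater did not move.

**Placing:** it went down over the pins with no side force to speak of. The plate took the load within about 0.2 mm of the expected height, and I pressed to about 6 N before letting go.

**Last checks:**
- The final pictures show the block on the dock and the gripper clear.
- Matching the first and last scene pictures gave no shift for the heater, tip box, rack and beaker. The bottle cap came out one pixel off, which I put down to the new background and shadow.
- The network's position for the tip box moved by about 18 mm between pictures. The picture match showed no shift, so I took that as network noise.

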